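# Fold the helper arm from its tip inwards and stow it in its cradle

### The job

The opened-out folding helper arm is hemmed in by small things on the blue mat: lift it by its heavy dark beam and stand it, still opened out, on the middle of the round black rubber pad. On the pad, fold it fully, from the tip inwards: first the blue outer segment back over the aluminium one, then both together over the beam. Then lift the folded arm by the beam and lay it fully down in the orange cradle, level, set down gently, leaving the things standing around undisturbed.

Things in the scene. Friction and masses are not known exactly. Their poses are not given: they have to be found in the camera images.
- beam_centre (a point): Centre, half-way up, of the helper arm's beam: a loose dark steel bar 150 (x) x 40 (y) x 28 mm (z up), about 0.7 kg; a yellow stripe crosses its top at the -x end. The inner segment turns on an upright pivot on its top at x = +55 mm, y = 0. Grip it across its 40 mm width, opened or folded.
- inner_segment (a joint): Angle (rad) of the aluminium inner segment: 110 mm from pivot to red knob, 22 mm wide, 29 to 35 mm above the beam's underside. 0 = folded along the beam (stop), 2.7 = other stop; positive turns it counter-clockwise seen from above: the red knob is at (55 - 110 cos q, -110 sin q) mm in the beam's x, y. Dry friction 0.10 N m: stays as left.
- outer_segment (a joint): Angle (rad) of the blue outer segment about the red knob's axis: 80 mm to the yellow knob, 100 mm to the end of its clip, 22 mm wide, 36 to 42 mm above the beam's underside. 0 = folded back along the inner one (stop); 2.5 = other stop. From the red knob it points at q_inner - q_outer, counter-clockwise from the beam's x. Dry friction 0.025 N m: stays as left.
- red_knob_centre (a point): Middle of the red knob: upright, round, 18 mm in diameter, 16 mm tall, spins freely, at the far end of the inner segment over the axis on which the outer one turns. It stands 43 to 59 mm above the beam's underside; folded, it is over x = -55 mm of the beam.
- yellow_knob_centre (a point): Middle of the yellow knob: upright, round, 18 mm in diameter, 16 mm tall, spins freely, near the tip of the blue outer segment. It stands 43 to 59 mm above the beam's underside (knob tops are the arm's highest points); folded, it is over x = +25 mm of the beam.
- pad_top (a point): Centre of the top of the round black rubber pad, 110 mm in diameter, 9 mm thick, fixed. It and the cradle lie side by side on the table, either one on the left.
- cradle_floor (a point): Centre of the floor of the fixed orange cradle: a plate 9 mm thick with a rim round each end, 12 mm above its floor; z up, x along it. Inside 162 mm long (x) and 52 mm wide (y); the side rims stand only beyond 50 mm from the centre, so fingers have room at the middle. The beam may lie either way round.
- helper_arm: The helper arm as a whole; its origin lies in the middle of the beam's underside, its axes are the beam's.
- charger: White charger cube 30 x 27 x 38 mm, loose, standing on the mat inside the bend between beam and inner segment, where it blocks folding. Origin under its centre, on the surface.
- eye_loupe: Black loupe, 35 mm in diameter, 34 mm tall, loose, standing on the mat ahead of the beam's pivot end. Origin under its centre.
- dropper_bottle: Amber dropper bottle, 34 mm in diameter, 95 mm tall, loose. Origin under its centre.
- spool: Spool of solder wire with blue flanges, 53 mm in diameter, 35 mm tall, loose, standing behind the pad and cradle (another like it, fixed, is farther back). Origin under its centre.
- cup: White mug, about 82 mm in diameter and 114 mm with its handle, 91 mm tall, loose, on the right-hand bench (another, fixed, is at the back of the left table). Origin about under its middle; nothing of it lies farther than 60 mm from there.
- blue_adapter: Blue adapter 15 x 38 x 8 mm, loose, lying flat on the right-hand bench. Origin under its centre.
- pad: The pad as a body; origin under its centre. Beyond the right-hand bench a desk lamp overhangs: swing clear of it.
- cradle: The cradle as a body; origin under its centre.

How it is judged:
By the outcome, as a careful person would: the job done as asked, in the order asked, and still so for the second after the job is handed in, with the robot touching nothing.
It also fails if it takes over 72 s, if anything falls off the work surface, if the arm or the gripper's body presses on something with over 40 N, if the wrist force passes 120 N, or if a joint passes its speed limit or range.

### The arm

A 6-joint arm with a two-finger parallel gripper is mounted at the origin on a cart in front of the work surface, level with it; the furniture and walls round the work are solid. World frame = base frame: x ahead of the robot, y to its left, z up, the work surface at z = 0. Lengths are in m, angles in rad, forces in N, time in s.
With the tool pointing down it reaches from about 0.4 to 0.925 m from the base axis. Payload 3.4 kg.
Tool frame: the origin (TCP) lies at the very end of the fingers, on their centre line; the grasp point (between the pads) lies 19 mm behind it; z points along the fingers, y is the line along which they close (so a half turn about z gives the same grasp; the last joint's range is limited). The gripper opens to 85 mm and grips with 20 to 120 N. Pads are 22 mm wide; open, the fingers measure 114 mm over their backs; the gripper's body (76 mm by 85 mm) begins 54 mm behind the grasp point. The pads swing forward as they close: fully open they stand 13 mm farther back than shut.
Start: joints at [-1.381, 0.307, 1.506, -0, 1.328, -0.073], TCP at [0.15, -0.555, 0.231] pointing down, gripper open.
Joint ranges: [-3.12, 3.12], [-1.05, 2.28], [0.14, 2.33], [-1.42, 4.57], [0.1, 2.73], [-2.68, 2.68]. Speed limits (rad/s): [2.57, 2.57, 3.14, 3.14, 3.14, 3.14].

### API

Orientations are given as a rotation vector (axis times angle).
In Python, from cell import get_obs, imaging, ctrl gives the robot as it stands. The module is installed in compiled form; this text tells all that it offers.
- The arm moves only by the tool move_arm, never from a script. Its argument "series" is a list of rows, each a list of 7 numbers: the shift along the tool's x, y, z in cm, then the turn, a rotation vector about the tool's x, y, z in degrees, then the gripper command: -1 is shut, 1 is fully open, values between are in proportion. In form: [[dx, dy, dz, rx, ry, rz, grip], ...]. A call has 1 to 10 rows; each row is the pose to reach, as a shift and turn from the pose commanded when the call began, along the tool's axes at that moment; what a row does not reach only later rows make up. A row lasts 1/10 s, in which the tool goes at most 50 mm and 8.59 degrees, less where a joint would pass 70% of its speed; a pose out of reach is approached as far as the arm can. A call with a gripper value outside its range is refused whole. The fingers move at their own pace and stop on an object; "squeeze" is the grip in N (left out, the last holds). Time passes only in rows, so rows that repeat a pose let the fingers close. It gives the time, the measured TCP pose, the force, the opening and the grip force at its end, in the units of the state.
- get_obs(): the state, without advancing time (a new reading comes with each control period).
- imaging.grab_frame(name): name is "side" or "top"; returns the picture (384x512x3 uint8, red, green, blue); there is no depth.
- imaging.get_calibration(name): a dict with "fx", "fy", "cx", "cy" (pixels), "T" (4x4, takes a point from camera to world coordinates). Camera axes: x right, y up, looking along -z (the intrinsics and any distortion apply to the point x, -y, -z); pixel columns grow to the right and rows downward; lengths in m; the calibration is good to about 2 mm. A picture is of the moment at which its call begins. get_calibration takes no time and is no camera call.
- ctrl.job_done(): hands the job in; it is judged then, once.
The state is a dict: "t": time; "joint_pos": joint angles; "qvel": joint speeds; "effort": joint torques, N m; "ee_pos": TCP position; "orientation": TCP orientation; "wrist_force": force on the tool from outside, world axes, zero at the start; "wrist_torque": the same for the moment, N m; "gripper_width": finger opening in m; "finger_force": force on a finger pad.
Only numpy, scipy, OpenCV 4.12 (cv2) and the standard library are available. Lean on these libraries where they do the work, as an engineer would, in place of code of your own. Each camera call takes 0.05 s, during which the arm holds its last target. There are 200 camera calls.

## Working session

There is one attempt and no reset: what is moved stays moved. The work goes in short steps, Python scripts to look and compute and a tool call to move; the robot and the scene stay as the last step left them, time stands still between calls to the robot, and variables do not carry over. Pictures are saved under pics/ and viewed, at most 10 in all, crops included, and the job is handed in when it is done.

Besides the shell and the picture viewer there is one more tool, called after "Emit:" as name([rows], argument=value, ...), one row to a line, values as JSON. move_arm: Moves the arm, as the interface text tells. Its arguments: {"type":"object","properties":{"series":{"type":"array","items":{"type":"array","items":{"type":"number"}}},"squeeze":{"type":"number"}},"required":["series"]}

```bash
mkdir -p pics
python3 - <<'E'
from cell import get_obs, imaging
import cv2,json
o=get_obs();print({k:o[k] for k in o})
for n in("top","side"):
    f=imaging.grab_frame(n);cv2.imwrite(f"pics/{n}0.png",f[...,::-1]);c=imaging.get_calibration(n);print(n,c)
E
```

```text
{'t': 0.0, 'joint_pos': array([-1.38049804e+00,  3.07542078e-01,  1.50765391e+00, -1.38101858e-05,
        1.32842474e+00, -7.34995203e-02]), 'qvel': array([-0.00143477,  0.00252978,  0.00107741, -0.00060227, -0.00174603,
       -0.0011995 ]), 'effort': array([ 8.81498945e-04, -4.57544661e+01, -2.51910084e+01, -4.40711055e-04,
        1.31940577e-02, -2.01384927e-05]), 'ee_pos': array([ 0.14977   , -0.55442932,  0.23040612]), 'orientation': array([-3.11229766e+00, -4.12911181e-01,  2.06821022e-04]), 'wrist_force': array([0.00562199, 0.13753441, 0.12906925]), 'wrist_torque': array([ 0.0569151,  0.0614871, -0.0117637]), 'finger_force': 0.0, 'gripper_width': 0.08519328442502862}
top {'fx': 398.16588007562837, 'fy': 398.16588007562837, 'cx': 251.96155801818256, 'cy': 188.74111076535704, 'T': array([[ 0.00757407,  0.99837936, -0.05640293,  0.49968334],
       [-0.99996022,  0.00729624, -0.0051302 ,  0.20157385],
       [-0.00471036,  0.05643954,  0.99839491,  1.0852648 ],
       [ 0.        ,  0.        ,  0.        ,  1.        ]])}
side {'fx': 356.56672845250444, 'fy': 356.56672845250444, 'cx': 257.2206723488881, 'cy': 185.05379571027015, 'T': array([[-0.83746761,  0.29225815, -0.46177177,  0.07080109],
       [-0.54645885, -0.43927995,  0.71303285,  0.92800062],
       [ 0.00554258,  0.8494812 ,  0.52758978,  0.61018535],
       [ 0.        ,  0.        ,  0.        ,  1.        ]])}
```

View pics/top0.png

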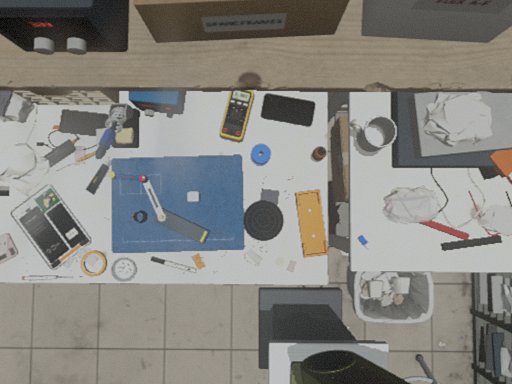

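View pics/side0.png

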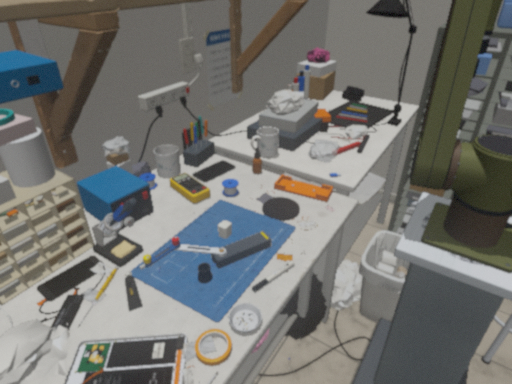

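The top view shows the beam from the yellow stripe (204,237) to the pivot (162,215), with the red knob at (143,178) and the yellow knob at (113,174). The charger is at (193,197), the loupe at (140,216), the pad at (263,220) and the cradle at (312,223). The spool (260,154), bottle (319,153), adapter (363,240) and mug (376,135) are also there. The side view shows the same layout.

```bash
cat > h.py <<'E'
import numpy as np,cv2
from cell import get_obs,imaging
from scipy.spatial.transform import Rotation as R
def ray(n,u,v):
    c=imaging.get_calibration(n);T=np.array(c["T"])
    d=T[:3,:3]@np.array([(u-c["cx"])/c["fx"],-(v-c["cy"])/c["fy"],-1.]);return T[:3,3],d
def onz(n,u,v,z):
    o,d=ray(n,u,v);return o+d*(z-o[2])/d[2]
def proj(n,p):
    c=imaging.get_calibration(n);T=np.array(c["T"]);q=T[:3,:3].T@(np.asarray(p)-T[:3,3])
    return c["cx"]-c["fx"]*q[0]/q[2],c["cy"]+c["fy"]*q[1]/q[2]
def tri(a,b):
    (o1,d1),(o2,d2)=ray("top",*a),ray("side",*b)
    s=np.linalg.lstsq(np.c_[d1,-d2],o2-o1,rcond=None)[0];p,q=o1+d1*s[0],o2+d2*s[1]
    return (p+q)/2,np.linalg.norm(p-q)
def blobs(f,lo,hi,box,amin=6):
    x0,y0,x1,y1=box;h=cv2.cvtColor(f,cv2.COLOR_RGB2HSV)[y0:y1,x0:x1]
    m=cv2.inRange(h,np.array(lo),np.array(hi));n,l,s,c=cv2.connectedComponentsWithStats(m)
    out=[]
    for i in range(1,n):
        if s[i,4]>=amin:
            k=np.argwhere(l==i)[:,::-1].astype(np.float32)+[x0,y0]
            out.append((c[i]+[x0,y0],s[i,4],cv2.minAreaRect(k.astype(np.float32))))
    return sorted(out,key=lambda b:-b[1])
def delta(p,yaw):  # tool-frame shift (cm) & turn (deg) to get to TCP p, tool y axis along yaw (mod pi), pointing down
    o=get_obs();A=R.from_rotvec(o["orientation"]);y=A.as_matrix()[:,1]
    best=None
    for k in(0,np.pi):
        Y=np.array([np.cos(yaw+k),np.sin(yaw+k),0]);Z=np.array([0,0,-1.]);B=R.from_matrix(np.c_[np.cross(Y,Z),Y,Z])
        r=np.degrees((A.inv()*B).as_rotvec());print("shift cm",np.round(A.inv().apply(np.asarray(p)-o["ee_pos"])*100,2),"turn",np.round(r,1))
E
python3 - <<'E'
from h import *
t=cv2.imread("pics/top0.png")[...,::-1].copy();s=cv2.imread("pics/side0.png")[...,::-1].copy()
def show(nm,f,n,z,*a):
    for c,ar,r in blobs(f,*a)[:3]: print(nm,n,np.round(c,1),ar,np.round(onz(n,*c,z),4),[np.round(x,1) for x in r])
show("red",t,"top",.051,(170,120,80),(180,255,255),(130,165,155,190));show("red2",t,"top",.051,(0,120,80),(8,255,255),(130,165,155,190))
show("red",s,"side",.051,(170,120,80),(180,255,255),(160,230,190,255));show("red",s,"side",.051,(0,120,80),(8,255,255),(160,230,190,255))
show("yel",t,"top",.051,(20,100,120),(35,255,255),(105,165,125,185));show("yel",s,"side",.051,(20,100,120),(35,255,255),(135,245,160,270))
show("stripe",t,"top",.028,(20,100,100),(35,255,255),(195,225,215,250));show("stripe",s,"side",.028,(20,100,100),(35,255,255),(250,225,280,250))
show("charger",t,"top",.038,(0,0,150),(180,60,255),(183,188,203,206))
show("beam",t,"top",.028,(0,0,30),(180,90,110),(150,200,220,250))
show("loupe",t,"top",.034,(0,0,0),(180,255,50),(128,205,152,228))
show("pad",t,"top",.009,(0,0,0),(180,255,60),(240,195,287,245))
show("cradle",t,"top",.015,(3,130,120),(20,255,255),(288,185,335,262))
show("spool",t,"top",.035,(95,120,80),(120,255,255),(245,140,275,170))
cv2.imwrite("pics/c0.png",cv2.resize(t[145:265,100:340],None,fx=3.3,fy=3.3,interpolation=cv2.INTER_CUBIC)[...,::-1])
E
```

```text
red top [143.2 180. ] 6 [0.5789 0.4908 0.051 ] [array([143.5, 180. ]), array([2., 3.]), np.float64(90.0)]
red2 top [141.4 178.5] 10 [0.5828 0.4955 0.051 ] [array([141.5, 178.5]), array([4.2, 2.8]), np.float64(45.0)]
red side [174.6 240.6] 19 [0.5869 0.4901 0.051 ] [array([174.5, 240.5]), array([5., 5.]), np.float64(90.0)]
red side [174.8 239.4] 8 [0.5898 0.4865 0.051 ] [array([174.5, 239.5]), array([3., 3.]), np.float64(90.0)]
yel side [146.3 258.5] 43 [0.5965 0.5686 0.051 ] [array([146.5, 258.5]), array([7., 7.]), np.float64(0.0)]
stripe top [203.2 235.8] 12 [0.434  0.3351 0.028 ] [array([203., 236.]), array([0.9, 8.9]), np.float64(26.6)]
stripe side [264. 235.] 19 [0.4354 0.3319 0.028 ] [array([264., 235.]), array([8.5, 1.4]), np.float64(45.0)]
charger top [192.5 195.9] 121 [0.5389 0.3635 0.038 ] [array([192.5, 196. ]), array([10., 11.]), np.float64(90.0)]
beam top [189.7 223.2] 125 [0.4667 0.3712 0.028 ] [array([186.7, 220.7]), array([54.1, 14.5]), np.float64(40.1)]
beam top [164.4 223.9] 26 [0.4644 0.4383 0.028 ] [array([164.4, 223.1]), array([15.2,  4.3]), np.float64(24.8)]
cradle top [312.2 227.2] 1150 [0.4582 0.0452 0.015 ] [array([311.1, 223.2]), array([64.1, 23.4]), np.float64(81.7)]
spool top [260.5 153.8] 266 [0.6522 0.185  0.035 ] [array([260.5, 154. ]), array([18., 17.]), np.float64(90.0)]
```

View pics/c0.png

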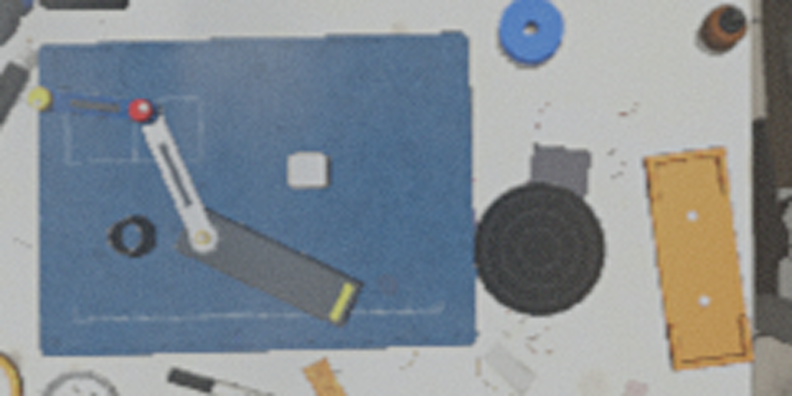

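The crop shows the pivot at (161.5,217), the stripe centre at (203.6,236), the red knob at (142.4,178) and the yellow knob at (112,174.4). The pad centre is at (263.6,220) and the cradle centre at (311.5,223.5).

Run:
```python
from h import *
f=lambda x,y:(100+x/3.3-.35,145+y/3.3-.35)
P={}
for n,q,z in [("pivot",(203,238),.037),("stripe",(343,302),.028),("c1",(362,285),.028),("c2",(336,325),.028),("c3",(213,208),.028),("red",(141,110),.055),("yel",(39,97),.055),("pad",(540,248),.009),
  ("k1",(645,157),.021),("k2",(723,148),.021),("k3",(752,361),.021),("k4",(673,370),.021),("charger",(308,170),.036),("loupe",(132,236),.034),("spool",(531,31),.035),("bot",(732,20),.09)]:
    P[n]=onz("top",*f(*q),z);print(n,np.round(P[n],4))
d=P["pivot"]-P["stripe"];print("beamyaw",np.degrees(np.arctan2(d[1],d[0])),np.hypot(*d[:2]))
d=P["red"]-P["pivot"];print("inner",np.degrees(np.arctan2(d[1],d[0])),np.hypot(*d[:2]))
d=P["yel"]-P["red"];print("outer",np.degrees(np.arctan2(d[1],d[0])),np.hypot(*d[:2]))
kc=(P["k1"]+P["k2"]+P["k3"]+P["k4"])/4;d=P["k1"]+P["k2"]-P["k3"]-P["k4"];print("cradle",kc,np.degrees(np.arctan2(d[1],d[0])),np.linalg.norm(d)/2)
for nm,a,b in[("red",(141,110),(174.6,240.3)),("yel",(39,97),(146.3,258.5)),("stripe",(343,302),(264.,235))]: print(nm,tri(f(*a),b))
```

```text
pivot [0.4833 0.4451 0.037 ]
stripe [0.4329 0.3339 0.028 ]
c1 [0.4466 0.3189 0.028 ]
c2 [0.4146 0.3393 0.028 ]
c3 [0.5073 0.4397 0.028 ]
red [0.5838 0.4919 0.055 ]
yel [0.5935 0.5726 0.055 ]
pad [0.4769 0.1759 0.009 ]
k1 [0.5513 0.0916 0.021 ]
k2 [0.5591 0.0284 0.021 ]
k3 [0.3879 0.0055 0.021 ]
k4 [0.3802 0.0689 0.021 ]
charger [0.5382 0.3624 0.036 ]
loupe [0.4845 0.5027 0.034 ]
spool [0.6514 0.1848 0.035 ]
bot [0.653  0.0326 0.09  ]
beamyaw 65.61288330826771 0.12210950479368189
inner 24.957379132229942 0.11081353763194265
outer 83.14974574192784 0.08133019596900604
cradle [0.4696437 0.0485792 0.021    ] 7.601537550259072 0.1726298777311777
red (array([0.58397625, 0.49206993, 0.05481836]), np.float64(0.00038989374240587103))
yel (array([0.59291712, 0.57192085, 0.05555431]), np.float64(0.0014321390561319023))
stripe (array([0.43355373, 0.33393169, 0.03023229]), np.float64(0.0011409855782818464))
```

Everything is consistent: the reconstructed lengths are 110.8 mm and 81 mm, and the heights fit. I'm heading over now, going out through a waypoint to stay in reach.

Emit:
move_arm([
  [50.5,-33.5,-2,0,0,-50,0.5],
  [50.5,-33.5,-2,0,0,-50,0.5],
  [50.5,-33.5,-2,0,0,-50,0.5],
  [50.5,-33.5,-2,0,0,-50,0.5],
  [50.5,-33.5,-2,0,0,-50,0.5],
  [50.5,-33.5,-2,0,0,-50,0.5],
  [50.5,-33.5,-2,0,0,-50,0.5],
  [50.5,-33.5,-2,0,0,-50,0.5],
  [50.5,-33.5,-2,0,0,-50,0.5],
  [50.5,-33.5,-2,0,0,-50,0.5],
], squeeze=60)

```text
t: 1.1
ee_pos: [0.4807, -0.1779, 0.2476]
orientation: [-2.648, -1.691, 0.001]
wrist_force: [0.4, -1.1, -0.1]
gripper_width: 0.064
finger_force: 0.0
```

```bash
python3 -c "
from h import *
o=get_obs();print(o['t'],o['ee_pos'],o['joint_pos'])
delta([.4625,.3995,.12],np.radians(155.6))"
```

```text
1.1 [ 0.48065583 -0.17792976  0.24764884] [-4.36839274e-01  2.06833189e-01  1.60653892e+00 -1.83810791e-04
  1.32860262e+00 -2.58898728e-03]
shift cm [ 51.62 -25.93  12.77] turn [  0.    0.  179.5]
shift cm [ 51.62 -25.93  12.77] turn [-0.   0.  -0.5]
```

Emit:
move_arm([
  [51.6,-25.9,9,0,0,-0.5,0.5],
  [51.6,-25.9,9,0,0,-0.5,0.5],
  [51.6,-25.9,9,0,0,-0.5,0.5],
  [51.6,-25.9,9,0,0,-0.5,0.5],
  [51.6,-25.9,9,0,0,-0.5,0.5],
  [51.6,-25.9,9,0,0,-0.5,0.5],
  [51.6,-25.9,9,0,0,-0.5,0.5],
  [51.6,-25.9,9,0,0,-0.5,0.5],
  [51.6,-25.9,9,0,0,-0.5,0.5],
  [51.6,-25.9,9,0,0,-0.5,0.5],
])

```text
t: 2.1
ee_pos: [0.464, 0.3158, 0.1702]
orientation: [2.64, 1.702, -0.001]
wrist_force: [0.2, -0.1, 0.7]
gripper_width: 0.064
finger_force: 0.0
```

```bash
python3 -c "
from h import *
o=get_obs();print(o['t'],o['ee_pos'],o['joint_pos'])
delta([.4625,.3995,.08],np.radians(155.6))"
```

```text
2.1 [0.46396284 0.31584864 0.17016309] [ 5.22591332e-01  3.41570277e-01  1.62097825e+00 -2.46539625e-04
  1.17962587e+00  9.47960636e-01]
shift cm [ 7.57 -3.58  9.01] turn [-1.0e-01 -0.0e+00 -1.8e+02]
shift cm [ 7.57 -3.58  9.01] turn [-0.  0.  0.]
```

Emit:
move_arm([
  [5.5,-2.6,6,0,0,0,0.5],
  [5.5,-2.6,6,0,0,0,0.5],
  [5.5,-2.6,6,0,0,0,0.5],
  [5.5,-2.6,6,0,0,0,0.5],
])

```text
t: 2.5
ee_pos: [0.4627, 0.3745, 0.1096]
orientation: [2.639, 1.704, -0.005]
wrist_force: [-0.4, -1.4, 0.2]
gripper_width: 0.0637
finger_force: 0.0
```

```bash
python3 -c "
from h import *
o=get_obs();print(o['t'],o['ee_pos'],o['qvel'])
delta([.4625,.3995,.08],np.radians(155.6))
f=imaging.grab_frame('side');g=imaging.grab_frame('top')
a=cv2.resize(f[150:290,120:340],None,fx=3,fy=3);b=cv2.resize(g[150:260,100:230],None,fx=3,fy=3)
c=np.zeros((600,800,3),np.uint8);c[:420,:660]=a;cv2.imwrite('pics/s1.png',a[...,::-1]);cv2.imwrite('pics/t1.png',b[...,::-1])"
```

```text
2.5 [0.46273205 0.37451432 0.10960831] [-0.02624189 -0.03874689 -0.01028861 -0.00385274  0.00335379 -0.00045335]
shift cm [ 2.28 -1.05  2.96] turn [-3.000e-01 -1.000e-01 -1.799e+02]
shift cm [ 2.28 -1.05  2.96] turn [-0.1  0.2  0.1]
```

View pics/s1.png

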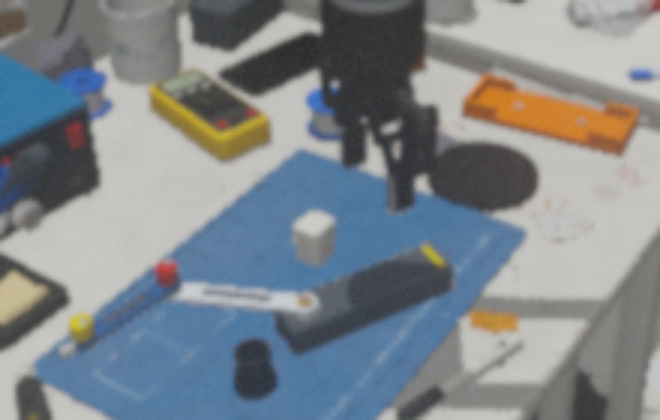

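The side crop shows the open gripper above the beam, with the charger clear of the fingers. Going down to grip.

Emit:
move_arm([
  [2.3,-1.05,3,0,0,0,0.5],
  [2.3,-1.05,6,0,0,0,0.5],
  [2.3,-1.05,8.5,0,0,0,0.5],
  [2.3,-1.05,10,0,0,0,0.5],
  [2.3,-1.05,10.4,0,0,0,0.5],
  [2.3,-1.05,10.4,0,0,0,-1],
  [2.3,-1.05,10.4,0,0,0,-1],
  [2.3,-1.05,10.4,0,0,0,-1],
  [2.3,-1.05,10.4,0,0,0,-1],
  [2.3,-1.05,10.4,0,0,0,-1],
], squeeze=60)

```text
t: 3.6
ee_pos: [0.4646, 0.4003, 0.0086]
orientation: [2.64, 1.702, 0.004]
wrist_force: [-0.5, -2.1, 5.7]
gripper_width: 0.0388
finger_force: 65.0
```

Emit:
move_arm([
  [0,0,-0.7,0,0,0,-1],
  [0,0,-1.5,0,0,0,-1],
  [0,0,-3,0,0,0,-1],
  [0,0,-5,0,0,0,-1],
  [0,0,-7,0,0,0,-1],
  [0,0,-8,0,0,0,-1],
  [0,0,-8,0,0,0,-1],
  [0,0,-8,0,0,0,-1],
], squeeze=90)

```text
t: 4.4
ee_pos: [0.463, 0.3997, 0.0862]
orientation: [2.64, 1.702, -0.002]
wrist_force: [-0.3, 0.3, -8.2]
gripper_width: 0.0384
finger_force: 92.6
```

```bash
python3 -c "
from h import *
o=get_obs();print(o['t'],o['ee_pos'],o['wrist_force'],o['wrist_torque'])
f=imaging.grab_frame('side');g=imaging.grab_frame('top')
a=cv2.resize(f[130:290,100:340],None,fx=2,fy=2);b=cv2.resize(g[140:260,90:330],None,fx=2,fy=2)
cv2.imwrite('pics/st2.png',np.vstack([a,b])[...,::-1])"
```

```text
4.4 [0.46300919 0.39967087 0.08616247] [-0.28702771  0.30417038 -8.21031731] [-0.09916668  0.11338329 -0.00170355]
```

View pics/st2.png

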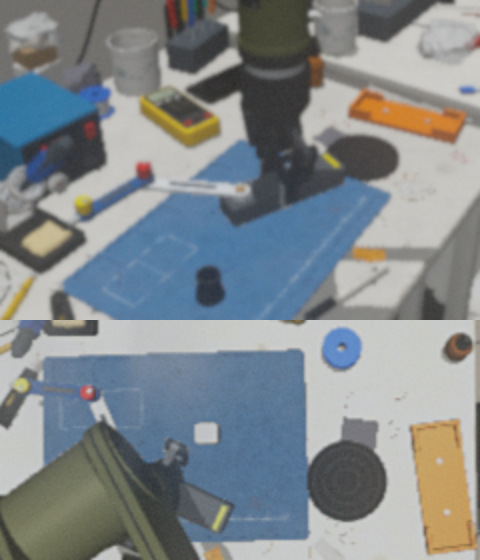

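The beam is held level and everything around it is undisturbed. Carrying it to the pad at beam yaw about 60°, so the folding sweep stays clear of the spool and charger.

Emit:
move_arm([
  [-1.5,0.8,0,0,0,0.5,-1],
  [-4,2.2,0,0,0,1,-1],
  [-7,3.8,0,0,0,2,-1],
  [-10,5.5,0,0,0,3,-1],
  [-13,7.1,0,0,0,4,-1],
  [-16,8.7,0,0,0,5,-1],
  [-18,9.8,0,0,0,5.6,-1],
  [-19.3,10.5,0,0,0,5.6,-1],
  [-19.3,10.5,0,0,0,5.6,-1],
  [-19.3,10.5,0,0,0,5.6,-1],
])

```text
t: 5.5
ee_pos: [0.4796, 0.181, 0.0866]
orientation: [-2.721, -1.569, -0.0]
wrist_force: [0.1, -0.3, -8.0]
gripper_width: 0.0381
finger_force: 92.4
```

Run:
```python
from h import *
o=get_obs();print(o['t'],o['ee_pos']);delta([.4793,.180,.0165],np.radians(150))
t=imaging.grab_frame('top');s=imaging.grab_frame('side')
for nm,lo,hi,z in[("red",(170,120,80),(180,255,255),.13),("red",(0,150,80),(6,255,255),.13),("yel",(20,100,100),(35,255,255),.13)]:
    for n,f,b in(("top",t,(150,120,290,260)),("side",s,(120,150,340,260))):
        for c,a,r in blobs(f,lo,hi,b,8)[:4]: print(nm,n,np.round(c,1),a,np.round(onz(n,*c,z),3),np.round(onz(n,*c,.108),3))
cv2.imwrite('pics/a.png',t[...,::-1]);cv2.imwrite('pics/b.png',s[...,::-1])
```

```text
5.5 [0.47963071 0.18095998 0.08662461]
shift cm [-0.1   0.02  7.01] turn [ -0.   0. 180.]
shift cm [-0.1   0.02  7.01] turn [-0. -0. -0.]
red side [144.8 193. ] 11 [0.701 0.463 0.13 ] [0.73  0.442 0.108]
red side [224.5 168.2] 11 [0.614 0.255 0.13 ] [0.639 0.224 0.108]
yel top [233.8 132.4] 139 [0.69  0.252 0.13 ] [0.694 0.253 0.108]
yel top [199.1 158.9] 8 [0.625 0.335 0.13 ] [0.628 0.338 0.108]
yel side [189.9 192. ] 345 [0.612 0.398 0.13 ] [0.637 0.374 0.108]
yel side [201.6 179.1] 48 [0.629 0.335 0.13 ] [0.654 0.308 0.108]
yel side [301.9 171.8] 12 [0.427 0.155 0.13 ] [0.443 0.119 0.108]
```

Stripe, red and yellow knob positions match the expected carry pose. Lowering.

Emit:
move_arm([
  [-0.1,0,2,0,0,0,-1],
  [-0.1,0,4,0,0,0,-1],
  [-0.1,0,5.5,0,0,0,-1],
  [-0.1,0,6.2,0,0,0,-1],
  [-0.1,0,6.5,0,0,0,-1],
  [-0.1,0,6.7,0,0,0,-1],
  [-0.1,0,6.7,0,0,0,-1],
  [-0.1,0,6.7,0,0,0,-1],
])

```text
t: 6.4
ee_pos: [0.4796, 0.1803, 0.0204]
orientation: [2.72, 1.571, 0.002]
wrist_force: [-0.2, 0.6, -7.8]
gripper_width: 0.0383
finger_force: 92.2
```

Emit:
move_arm([
  [0,0,0.1,0,0,0,-1],
  [0,0,0.2,0,0,0,-1],
  [0,0,0.3,0,0,0,-1],
  [0,0,0.3,0,0,0,-1],
])

```text
t: 6.8
ee_pos: [0.479, 0.18, 0.0167]
orientation: [-2.721, -1.571, 0.0]
wrist_force: [0.1, 0.5, -8.2]
gripper_width: 0.0382
finger_force: 92.2
```

Emit:
move_arm([
  [0,0,0.1,0,0,0,-1],
  [0,0,0.2,0,0,0,-1],
  [0,0,0.2,0,0,0,-1],
  [0,0,0.2,0,0,0,-1],
])

```text
t: 7.2
ee_pos: [0.4791, 0.1801, 0.0148]
orientation: [-2.721, -1.571, -0.0]
wrist_force: [0.7, -0.7, -6.7]
gripper_width: 0.0385
finger_force: 92.7
```

Emit:
move_arm([
  [0,0,0.1,0,0,0,-1],
  [0,0,0.15,0,0,0,-1],
  [0,0,0.15,0,0,0,-1],
])

```text
t: 7.5
ee_pos: [0.4791, 0.18, 0.0145]
orientation: [2.72, 1.571, 0.001]
wrist_force: [-3.5, -2.7, 5.8]
gripper_width: 0.0379
finger_force: 94.1
```

Down on the pad. Releasing and rising.

Emit:
move_arm([
  [0,0,0,0,0,0,0.4],
  [0,0,0,0,0,0,0.4],
  [0,0,0,0,0,0,0.4],
  [0,0,-1,0,0,0,0.4],
  [0,0,-4,0,0,0,0.4],
  [0,0,-8,0,0,0,0.4],
  [0,0,-12,0,0,0,0.4],
  [0,0,-12,0,0,0,0.4],
  [0,0,-12,0,0,0,0.4],
], squeeze=20)

```text
t: 8.4
ee_pos: [0.48, 0.1804, 0.135]
orientation: [2.72, 1.571, 0.006]
wrist_force: [0.0, 0.7, -0.4]
gripper_width: 0.0594
finger_force: 0.0
```

```bash
cat > look.py <<'E'
from h import *
import sys
def look(tag,h=.009,tb=(150,120,290,260),sb=(120,150,340,260)):
    o=get_obs();print(round(o['t'],2),np.round(o['ee_pos'],4),np.round(o['joint_pos'],2))
    t=imaging.grab_frame('top');s=imaging.grab_frame('side')
    for nm,L,z in[("red",[((168,110,70),(180,255,255)),((0,140,80),(6,255,255))],h+.053),("yel",[((20,100,100),(35,255,255))],h+.053),("stripe",[((20,100,80),(35,255,255))],h+.028)]:
      for n,f,b in(("top",t,tb),("side",s,sb)):
        for lo,hi in L:
          for c,a,r in blobs(f,lo,hi,b,6)[:5]:
            if a<90: print(nm,n,np.round(c,1),a,np.round(onz(n,*c,z)[:2],4))
    cv2.imwrite(f'pics/{tag}t.png',t[...,::-1]);cv2.imwrite(f'pics/{tag}s.png',s[...,::-1])
    a=cv2.resize(s[150:270,150:350],None,fx=2.5,fy=2.5);b=cv2.resize(t[140:260,150:350],None,fx=2.5,fy=2.5)
    cv2.imwrite(f'pics/{tag}.png',np.vstack([a,b])[...,::-1])
if __name__=="__main__": look(sys.argv[1])
E
python3 look.py d
```

```text
8.4 [0.48   0.1804 0.135 ] [0.28 0.32 1.77 0.   1.05 0.8 ]
red top [231.1 171.4] 7 [0.6019 0.2609]
red side [144.4 194.1] 21 [0.7866 0.4016]
red side [226.7 191.8] 11 [0.6025 0.2652]
red side [226.4 190. ] 7 [0.609  0.2581]
yel top [202.1 162.4] 13 [0.6248 0.3363]
yel side [300.7 192.4] 19 [0.4267 0.1521]
stripe top [202.1 162.4] 13 [0.6279 0.3396]
stripe side [300.7 192.4] 19 [0.443  0.1167]
```

View pics/d.png

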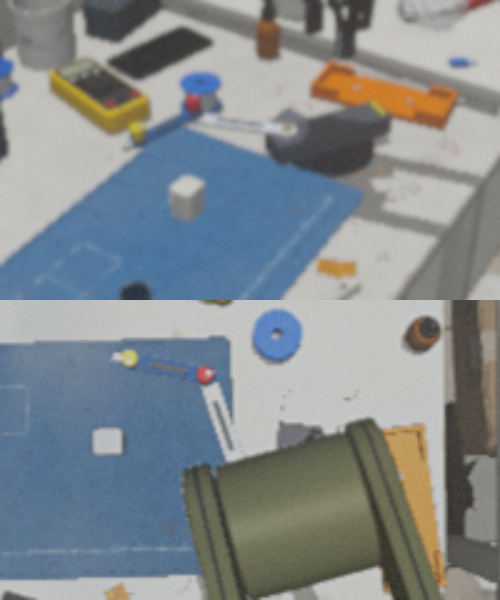

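The arm stands opened out on the pad. In the top frame the red knob is at about (232,170) and the yellow at (202,163), which gives world positions (0.606,0.2585) and (0.624,0.3365). The segment length is 80 mm, as specified.

```bash
python3 -c "
from h import *
print(onz('top',231.8,169.8,.064),onz('top',201.8,163,.064))
delta([.624,.3365,.10],np.radians(-13))"
```

```text
[0.60587865 0.25913908 0.064     ] [0.62294891 0.33674064 0.064     ]
shift cm [20.87  4.81  3.25] turn [ -0.1   0.1 -17. ]
shift cm [20.87  4.81  3.25] turn [1.00e-01 1.00e-01 1.63e+02]
```

Emit:
move_arm([
  [4,0.9,0.5,0,0,-4,0],
  [8,1.9,1,0,0,-8,-0.18],
  [12,2.8,2,0,0,-12,-0.18],
  [16,3.7,3,0,0,-17,-0.18],
  [20,4.6,3,0,0,-17,-0.18],
  [20.8,4.8,3.3,0,0,-17,-0.18],
  [20.8,4.8,3.3,0,0,-17,-0.18],
  [20.8,4.8,3.3,0,0,-17,-0.18],
])

```text
t: 9.3
ee_pos: [0.6226, 0.335, 0.0983]
orientation: [-2.458, -1.956, 0.008]
wrist_force: [-1.0, 0.7, 0.2]
gripper_width: 0.035
finger_force: 0.0
```

```bash
python3 -c "
from h import *
delta([.6235,.3366,.053],np.radians(-13));print(get_obs()['gripper_width'])
s=imaging.grab_frame('side');cv2.imwrite('pics/e.png',cv2.resize(s[130:230,150:300],None,fx=4,fy=4)[...,::-1])"
```

```text
shift cm [0.19 0.07 4.53] turn [-0.2  0.2  0. ]
shift cm [0.19 0.07 4.53] turn [  -0.3   -0.3 -180. ]
0.034989315143320605
```

View pics/e.png

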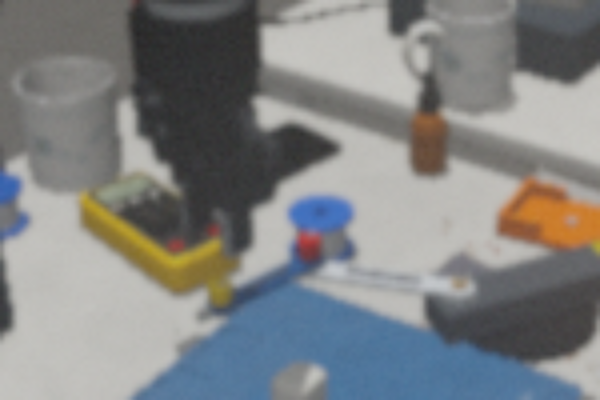

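The fingers straddle the yellow knob at crop (220,290), just above it. Going down and caging it loosely.

Emit:
move_arm([
  [0.2,0.05,1.5,0,0,0,-0.18],
  [0.2,0.05,3,0,0,0,-0.18],
  [0.2,0.05,4.2,0,0,0,-0.18],
  [0.2,0.05,4.5,0,0,0,-0.18],
  [0.2,0.05,4.5,0,0,0,-0.48],
  [0.2,0.05,4.5,0,0,0,-0.48],
  [0.2,0.05,4.5,0,0,0,-0.48],
  [0.2,0.05,4.5,0,0,0,-0.48],
])

```text
t: 10.15
ee_pos: [0.6259, 0.3383, 0.056]
orientation: [2.458, 1.956, 0.002]
wrist_force: [-0.7, -0.0, -0.1]
gripper_width: 0.0222
finger_force: 0.0
```

Emit:
move_arm([
  [-0.08,-1.11,0.2,0,0,-8,-0.48],
  [-0.31,-2.2,0.3,0,0,-16,-0.48],
  [-0.69,-3.25,0.3,0,0,-24,-0.48],
  [-1.22,-4.24,0.3,0,0,-32,-0.48],
  [-1.87,-5.14,0.3,0,0,-40,-0.48],
  [-2.65,-5.95,0.3,0,0,-48,-0.48],
  [-3.53,-6.63,0.3,0,0,-56,-0.48],
  [-4.49,-7.19,0.3,0,0,-64,-0.48],
  [-5.53,-7.61,0.3,0,0,-72,-0.48],
  [-6.61,-7.88,0.3,0,0,-80,-0.48],
])

```text
t: 11.15
ee_pos: [0.5339, 0.2915, 0.0529]
orientation: [0.616, 3.079, 0.002]
wrist_force: [0.4, 0.1, -0.2]
gripper_width: 0.0222
finger_force: 0.2
```

```bash
python3 look.py f
```

```text
11.15 [0.5339 0.2915 0.0529] [ 0.43  0.53  1.65  0.    0.96 -0.75]
red side [144.6 194.4] 25 [0.7849 0.4026]
yel top [285.7 233.1] 16 [0.4446 0.1197]
yel side [300.7 192.4] 19 [0.4267 0.1521]
yel side [242.3 204.7] 16 [0.5294 0.2926]
stripe top [285.7 233.1] 16 [0.4433 0.1177]
stripe side [300.7 192.4] 19 [0.443  0.1167]
stripe side [242.3 204.7] 16 [0.5503 0.2636]
```

View pics/f.png

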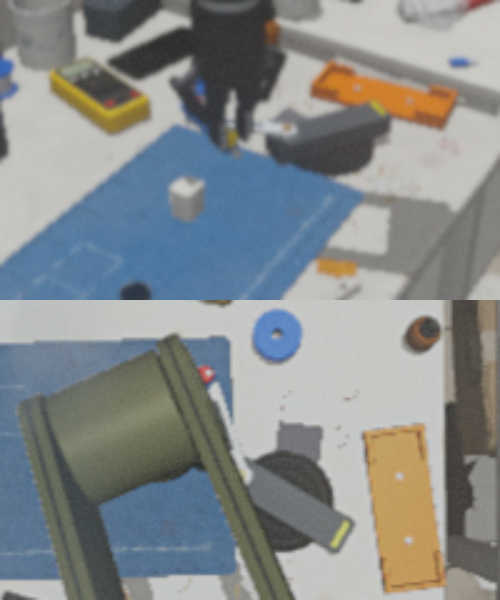

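The yellow knob followed to (0.530,0.2925), the outer segment now points at 156°, and the red knob stayed put. About 43° remain.

Emit:
move_arm([
  [-0.08,-1.11,0,0,0,-8,-0.48],
  [-0.31,-2.2,0,0,0,-16,-0.48],
  [-0.69,-3.25,0,0,0,-24,-0.48],
  [-1.22,-4.24,0,0,0,-32,-0.48],
  [-1.7,-4.93,0,0,0,-38,-0.48],
  [-2.06,-5.35,0,0,0,-42,-0.48],
  [-2.35,-5.66,0,0,0,-45,-0.48],
  [-2.35,-5.66,0,0,0,-45,-0.48],
])

```text
t: 12.05
ee_pos: [0.5345, 0.2303, 0.0527]
orientation: [-0.594, 3.083, 0.001]
wrist_force: [-0.5, 0.6, -0.0]
gripper_width: 0.0223
finger_force: 0.0
```

```bash
python3 look.py g
```

```text
12.05 [0.5345 0.2303 0.0527] [ 0.33  0.5   1.71  0.    0.93 -1.62]
red side [144.6 194.4] 28 [0.7849 0.4023]
red side [227.1 191.3] 13 [0.6033 0.2625]
yel side [300.9 192.6] 18 [0.4261 0.1525]
stripe side [300.9 192.6] 18 [0.4423 0.1171]
```

Emit:
move_arm([
  [0,-0.2,0,0,0,0,-0.48],
  [0,-0.4,0,0,0,0,-0.48],
  [0,-0.4,0,0,0,0,-0.48],
])

```text
t: 12.45
ee_pos: [0.5351, 0.2267, 0.0524]
orientation: [-0.599, 3.084, 0.001]
wrist_force: [-0.9, 1.3, 1.6]
gripper_width: 0.0225
finger_force: 0.9
```

Emit:
move_arm([
  [0,-0.2,0,0,0,0,-0.48],
  [0,-0.2,0,0,0,0,-0.48],
])

```text
t: 12.65
ee_pos: [0.5358, 0.2245, 0.0524]
orientation: [-0.599, 3.084, 0.0]
wrist_force: [-0.6, 1.5, 0.9]
gripper_width: 0.0223
finger_force: 1.0
```

Emit:
move_arm([
  [0,0.2,0,0,0,0,-0.25],
  [0,0.2,0,0,0,0,-0.18],
  [0,0.2,-2,0,0,0,-0.18],
  [0,0.2,-5,0,0,0,-0.18],
  [0,5,-7,0,0,0,-0.18],
  [0,8,-7,0,0,0,-0.18],
  [0,8,-7,0,0,0,-0.18],
])

```text
t: 13.35
ee_pos: [0.5049, 0.3019, 0.1234]
orientation: [-0.604, 3.081, 0.003]
wrist_force: [0.4, 0.6, 0.0]
gripper_width: 0.035
finger_force: 0.0
```

```bash
python3 look.py i
```

```text
13.35 [0.5049 0.3019 0.1234] [ 0.47  0.42  1.62  0.    1.09 -1.49]
red top [235.1 167.6] 7 [0.6119 0.2507]
red side [144.9 194.5] 21 [0.7841 0.4022]
red side [226.9 190. ] 10 [0.6079 0.2573]
red side [227.3 187.2] 6 [0.6161 0.2446]
yel top [243.1 197.2] 18 [0.5356 0.2296]
yel top [284.4 234.9] 14 [0.4398 0.1229]
yel side [253.2 193.4] 28 [0.5356 0.2307]
yel side [301.7 193.4] 19 [0.422  0.1551]
stripe top [243.1 197.2] 18 [0.5365 0.2303]
stripe top [284.4 234.9] 14 [0.4384 0.121 ]
stripe side [253.2 193.4] 28 [0.5568 0.1989]
stripe side [301.7 193.4] 19 [0.438  0.1199]
```

View pics/i.png

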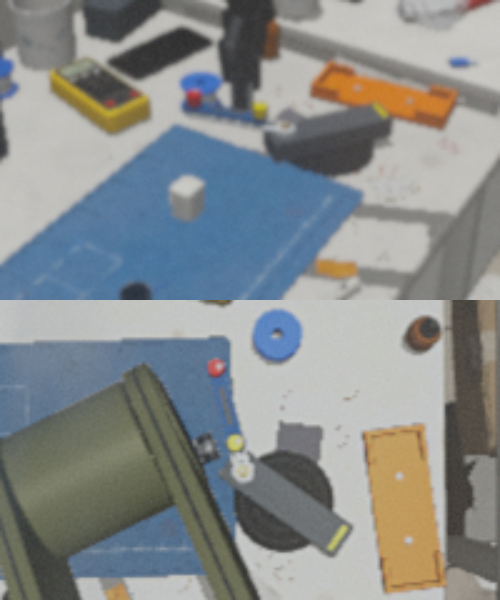

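Run:
```python
from h import *
t=cv2.imread('pics/it.png')[...,::-1].copy();cr=cv2.resize(t[155:245,225:300],None,fx=6,fy=6,interpolation=cv2.INTER_CUBIC);cv2.imwrite('pics/i2.png',cr[...,::-1])
f=lambda x,y:(150+x/2.5-.3,140+y/2.5-.3)
p=onz('top',*f(243,167),.047);r=onz('top',*f(215.5,67.5),.063);y=onz('top',*f(235,142.5),.063);s=onz('top',*f(340,238),.037)
for a,b in((p,r),(y,r),(s,p)): d=b-a;print(np.round(a,4),np.round(b,4),np.degrees(np.arctan2(d[1],d[0])),np.hypot(*d[:2]))
```

```text
[0.5119 0.2197 0.047 ] [0.6141 0.2487 0.063 ] 15.819019268999197 0.10621166842820937
[0.5368 0.2279 0.063 ] [0.6141 0.2487 0.063 ] 15.065418318172068 0.08003897493849857
[0.4385 0.1177 0.037 ] [0.5119 0.2197 0.047 ] 54.26769890809814 0.12571932380988657
```

View pics/i2.png

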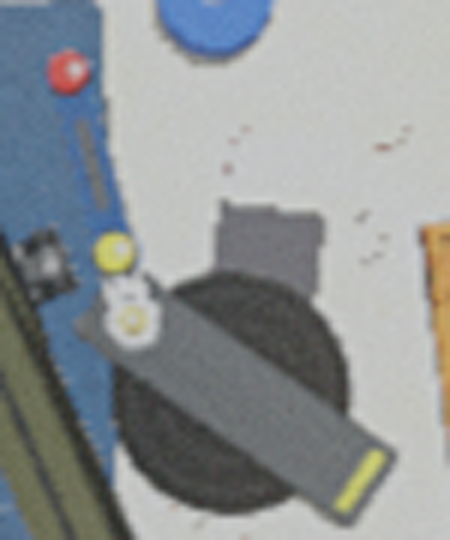

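The outer segment is folded: the yellow–red line is at 15.1° and the inner at 15.8°. The beam turned about 5° on the pad but is still centred. I've now used all 10 picture views, so from here I measure numerically. Next is the red knob. I'll grip it so that it follows the exact arc about the pivot, because a one-sided push would turn the beam.

```bash
python3 -c "
from h import *
delta([.6125,.249,.095],np.radians(110))"
```

```text
shift cm [-8.06 -8.66  2.72] turn [-0.  -0.   2.1]
shift cm [-8.06 -8.66  2.72] turn [ 0.000e+00 -1.000e-01 -1.779e+02]
```

Emit:
move_arm([
  [-3,-3.2,0,0,0,2,-0.18],
  [-6,-6.4,1,0,0,2,-0.18],
  [-8,-8.6,2.7,0,0,2,-0.18],
  [-8,-8.6,2.7,0,0,2,-0.18],
  [-8,-8.6,2.7,0,0,2,-0.18],
])

```text
t: 13.95
ee_pos: [0.6118, 0.2469, 0.0936]
orientation: [0.541, -3.091, 0.001]
wrist_force: [-0.8, 0.3, 0.0]
gripper_width: 0.0349
finger_force: 0.0
```

```bash
python3 -c "
from h import *
delta([.6125,.249,.053],np.radians(110))
import look;look.look('j')"
```

```text
shift cm [-0.16  0.18  4.06] turn [-0.  -0.2 -0.1]
shift cm [-0.16  0.18  4.06] turn [ -0.3   0.  179.9]
13.95 [0.6118 0.2469 0.0936] [ 0.32  0.54  1.48 -0.    1.12 -1.6 ]
red side [144.7 195.2] 22 [0.7815 0.405 ]
red side [227.2 189. ] 13 [0.6103 0.2526]
yel top [243.  196.8] 22 [0.5366 0.2297]
yel side [253.4 193.6] 25 [0.5348 0.2312]
yel side [301.7 193.4] 19 [0.422  0.1551]
stripe top [243.  196.8] 22 [0.5375 0.2304]
stripe side [253.4 193.6] 25 [0.5559 0.1994]
stripe side [301.7 193.4] 19 [0.438  0.1199]
```

Emit:
move_arm([
  [-0.1,0.2,2,0,0,0,-0.18],
  [-0.1,0.2,3.5,0,0,0,-0.18],
  [-0.1,0.2,4.1,0,0,0,-0.18],
  [-0.1,0.2,4.2,0,0,0,-0.18],
  [-0.1,0.2,4.2,0,0,0,-0.45],
  [-0.1,0.2,4.2,0,0,0,-0.7],
  [-0.1,0.2,4.2,0,0,0,-0.7],
  [-0.1,0.2,4.2,0,0,0,-0.7],
], squeeze=20)

```text
t: 14.85
ee_pos: [0.6126, 0.2512, 0.0538]
orientation: [-0.546, 3.093, 0.0]
wrist_force: [-0.2, -0.6, -0.1]
gripper_width: 0.0168
finger_force: 20.8
```

```bash
python3 -c "
import look;look.look('k')
p=look.R.from_rotvec(look.get_obs()['orientation']).as_matrix();print(p[:,:2])"
```

```text
14.85 [0.6126 0.2512 0.0538] [ 0.33  0.59  1.52  0.    1.04 -1.59]
red side [144.7 195.3] 14 [0.7813 0.4053]
yel top [242.6 197. ] 23 [0.5362 0.2307]
yel side [253.2 193.7] 27 [0.5349 0.2317]
yel side [301.7 193.3] 20 [0.4224 0.1546]
stripe top [242.6 197. ] 23 [0.537  0.2314]
stripe side [253.2 193.7] 27 [0.5561 0.1999]
stripe side [301.7 193.3] 20 [0.4384 0.1194]
[[-9.39631753e-01 -3.42186791e-01]
 [-3.42186684e-01  9.39631948e-01]
 [-6.64259178e-04  5.03479474e-05]]
```

```bash
python3 -c "
import numpy as np
R=10.97
def q(a): a=np.radians(a);return np.array([R*np.cos(a-np.radians(200)),R*np.cos(a-np.radians(110))])
for b in (15.7,-54.3):
  print([list(map(float,np.round(q(b-7*k)-q(b),2))) for k in range(1,11)])"
```

```text
[[0.18, -1.33], [0.52, -2.62], [1.02, -3.87], [1.67, -5.04], [2.45, -6.13], [3.36, -7.11], [4.38, -7.97], [5.5, -8.71], [6.71, -9.3], [7.97, -9.74]]
[[1.31, -0.28], [2.64, -0.4], [3.98, -0.36], [5.31, -0.16], [6.59, 0.21], [7.83, 0.73], [8.99, 1.39], [10.06, 2.19], [11.03, 3.12], [11.88, 4.16]]
```

Emit:
move_arm([
  [0.18,-1.33,0,0,0,0,-0.7],
  [0.52,-2.62,0,0,0,0,-0.7],
  [1.02,-3.87,0,0,0,0,-0.7],
  [1.67,-5.04,0,0,0,0,-0.7],
  [2.45,-6.13,0,0,0,0,-0.7],
  [3.36,-7.11,0,0,0,0,-0.7],
  [4.38,-7.97,0,0,0,0,-0.7],
  [5.5,-8.71,0,0,0,0,-0.7],
  [6.71,-9.3,0,0,0,0,-0.7],
  [7.97,-9.74,0,0,0,0,-0.7],
])

```text
t: 15.95
ee_pos: [0.5706, 0.1308, 0.0536]
orientation: [-0.546, 3.093, -0.002]
wrist_force: [3.8, -3.3, 2.2]
gripper_width: 0.0171
finger_force: 21.0
```

```bash
python3 -c "
import look;look.look('l')"
```

```text
15.95 [0.5706 0.1308 0.0536] [ 0.15  0.5   1.7  -0.    0.94 -1.77]
red side [144.5 194.1] 26 [0.7864 0.4013]
yel top [255.4 201.1] 21 [0.5258 0.1978]
yel top [287.  231.3] 9 [0.449  0.1164]
yel side [263.6 189.8] 24 [0.5214 0.1985]
yel side [301.7 193.3] 20 [0.4224 0.1546]
stripe top [255.4 201.1] 21 [0.5264 0.1977]
stripe top [287.  231.3] 9 [0.4478 0.1143]
stripe side [263.6 189.8] 24 [0.5419 0.1652]
stripe side [301.7 193.3] 20 [0.4384 0.1194]
```

The beam stayed put; only a mild inward radial push is showing. I'm widening the radius by about 1 mm for the second half.

```bash
python3 -c "
import numpy as np
def q(a,R): a=np.radians(a);return np.array([R*np.cos(a-np.radians(200)),R*np.cos(a-np.radians(110))])
b=-54.3
print([list(map(float,np.round(q(b-7*k,11.08)-q(b,10.97),2))) for k in range(1,11)])"
```

```text
[[1.29, -0.39], [2.64, -0.51], [3.99, -0.47], [5.33, -0.26], [6.63, 0.1], [7.88, 0.63], [9.05, 1.3], [10.13, 2.11], [11.11, 3.05], [11.97, 4.1]]
```

Emit:
move_arm([
  [1.29,-0.39,0,0,0,0,-0.7],
  [2.64,-0.51,0,0,0,0,-0.7],
  [3.99,-0.47,0,0,0,0,-0.7],
  [5.33,-0.26,0,0,0,0,-0.7],
  [6.63,0.1,0,0,0,0,-0.7],
  [7.88,0.63,0,0,0,0,-0.7],
  [9.05,1.3,0,0,0,0,-0.7],
  [10.13,2.11,0,0,0,0,-0.7],
  [10.13,2.11,0,0,0,0,-0.7],
])

```text
t: 16.95
ee_pos: [0.4653, 0.1183, 0.0534]
orientation: [0.546, -3.091, -0.001]
wrist_force: [-0.8, 0.1, 7.1]
gripper_width: 0.017
finger_force: 21.3
```

```bash
python3 -c "
import look;look.look('m')"
```

```text
16.95 [0.4653 0.1183 0.0534] [ 0.16  0.4   1.93  0.    0.82 -1.76]
red side [145.3 194.4] 12 [0.7832 0.4013]
yel top [257.1 212.4] 16 [0.4969 0.1931]
yel side [272.2 192.3] 24 [0.4942 0.1964]
yel side [301.8 193.9] 14 [0.4209 0.1571]
stripe top [257.1 212.4] 16 [0.4968 0.1929]
stripe side [272.2 192.3] 24 [0.5135 0.163 ]
stripe side [301.8 193.9] 14 [0.4369 0.1219]
```

Emit:
move_arm([
  [0.5,0.45,-0.1,0,0,0,-0.7],
  [0.98,0.94,-0.1,0,0,0,-0.7],
  [1.45,1.5,-0.1,0,0,0,-0.7],
  [1.84,1.99,-0.1,0,0,0,-0.7],
  [1.84,1.99,-0.1,0,0,0,-0.7],
])

```text
t: 17.55
ee_pos: [0.4423, 0.1305, 0.0539]
orientation: [0.546, -3.091, -0.001]
wrist_force: [-1.3, -0.2, -2.4]
gripper_width: 0.0167
finger_force: 20.6
```

```bash
python3 -c "
import look;look.look('n')"
```

```text
17.55 [0.4423 0.1305 0.0539] [ 0.19  0.38  1.97  0.    0.8  -1.73]
red side [144.5 194.5] 21 [0.7848 0.4027]
yel top [256.4 214.6] 14 [0.491  0.1949]
yel side [273.7 193.5] 24 [0.4875 0.1991]
yel side [303.8 195.8] 6 [0.4115 0.1629]
stripe top [256.4 214.6] 14 [0.4908 0.1947]
stripe side [273.7 193.5] 24 [0.5065 0.1659]
stripe side [303.8 195.8] 6 [0.4271 0.128 ]
```

Emit:
move_arm([
  [0.12,0.16,0,0,0,0,-0.7],
  [0.23,0.33,0,0,0,0,-0.7],
  [0.23,0.33,0,0,0,0,-0.7],
])

```text
t: 17.95
ee_pos: [0.4405, 0.1322, 0.0541]
orientation: [0.546, -3.093, -0.0]
wrist_force: [-1.2, -0.9, -3.7]
gripper_width: 0.0171
finger_force: 20.5
```

Emit:
move_arm([
  [0.2,0.28,0,0,0,0,-0.4],
  [0,0,0,0,0,0,-0.18],
  [0,0,0,0,0,0,-0.18],
  [0,0,-2,0,0,0,-0.18],
  [0,0,-5,0,0,0,-0.18],
  [3,3,-8,0,0,0,-0.18],
  [8,4,-9,0,0,0,-0.18],
  [8,4,-9,0,0,0,-0.18],
])

```text
t: 18.75
ee_pos: [0.3457, 0.1415, 0.1449]
orientation: [0.547, -3.089, 0.0]
wrist_force: [0.5, -0.4, 0.0]
gripper_width: 0.0353
finger_force: 0.0
```

```bash
python3 -c "
from h import *
import look;look.look('o')
t=cv2.imread('pics/ot.png')[...,::-1].copy()
for nm,lo,hi,b in[('beam',(0,0,60),(180,90,130),(230,195,300,250)),('stripe',(20,90,90),(35,255,255),(270,215,305,250)),('red',(165,100,60),(180,255,255),(240,190,300,250)),('blue',(100,120,60),(125,255,255),(240,190,300,250))]:
  for c,a,r in blobs(t,lo,hi,b,5)[:3]: print(nm,np.round(c,1),a,[np.round(x,1) for x in r])
"
```

```text
18.75 [0.3457 0.1415 0.1449] [ 0.27  0.13  2.02  0.    1.   -1.65]
red top [279.6 235.3] 10 [0.4388 0.1353]
red side [144.5 194.4] 25 [0.7852 0.4025]
red side [299.5 188. ] 12 [0.4405 0.1332]
yel top [256.1 214.9] 19 [0.4903 0.1957]
yel top [281.  239.7] 7 [0.4276 0.1317]
yel side [273.7 193.6] 23 [0.4874 0.1995]
yel side [303.9 196.1] 8 [0.4108 0.1642]
stripe top [256.1 214.9] 19 [0.49   0.1956]
stripe top [281.  239.7] 7 [0.4258 0.13  ]
stripe side [273.7 193.6] 23 [0.5064 0.1663]
stripe side [303.9 196.1] 8 [0.4263 0.1293]
beam [263.7 218.2] 1259 [array([262.6, 221.7]), array([52.5, 43.5]), np.float64(75.3)]
beam [268.3 224.9] 36 [array([268.1, 224.8]), array([14.4,  2.3]), np.float64(38.7)]
beam [296. 202.] 5 [array([296., 202.]), array([4., 0.]), np.float64(-90.0)]
stripe [280.9 239.6] 10 [array([280.9, 239.4]), array([1.9, 4.7]), np.float64(33.7)]
stripe [285.1 234.4] 7 [array([285.1, 234.6]), array([1.3, 3.5]), np.float64(18.4)]
blue [267.8 224.9] 71 [array([268.1, 224.8]), array([23.6,  6. ]), np.float64(36.9)]
```

```bash
cat > prof.py <<'E'
from h import *
def prof(img,c,yaw,z=.037,xs=(-45,-35,-25,-15,-5,5,15),ys=range(-34,35,2)):
    g=cv2.cvtColor(img,cv2.COLOR_RGB2GRAY).astype(np.float32);Y=np.radians(yaw)
    for x in xs:
        pts=[proj("top",[c[0]+.001*(x*np.cos(Y)-y*np.sin(Y)),c[1]+.001*(x*np.sin(Y)+y*np.cos(Y)),z]) for y in ys]
        m=np.array(pts,np.float32);v=cv2.remap(g,m[None,:,0],m[None,:,1],cv2.INTER_LINEAR)[0]
        print(x,v.astype(int).tolist())
E
python3 -c "
from prof import *
t=cv2.imread('pics/ot.png')[...,::-1].copy()
A=onz('top',280.9,239.6,.037);B=onz('top',285.1,234.4,.037);print(A,B)
prof(t,(.478,.174),51.5)"
```

```text
[0.42614198 0.13021485 0.037     ] [0.43977153 0.11926622 0.037     ]
-45 [191, 193, 191, 188, 187, 174, 156, 120, 90, 95, 91, 104, 111, 106, 103, 103, 102, 100, 98, 100, 105, 101, 99, 100, 100, 106, 109, 108, 103, 96, 96, 139, 161, 185, 191]
-35 [132, 93, 69, 65, 65, 71, 72, 70, 71, 76, 88, 103, 111, 110, 107, 104, 106, 105, 105, 104, 101, 102, 105, 97, 94, 103, 110, 112, 104, 89, 72, 69, 66, 61, 64]
-25 [74, 76, 75, 71, 72, 73, 69, 68, 65, 70, 86, 106, 111, 110, 104, 101, 103, 108, 108, 110, 106, 105, 103, 97, 90, 99, 109, 113, 108, 91, 73, 66, 65, 67, 70]
-15 [72, 71, 71, 69, 69, 72, 75, 72, 68, 71, 83, 102, 111, 112, 105, 99, 102, 104, 108, 108, 101, 99, 99, 91, 90, 102, 109, 111, 99, 81, 68, 66, 67, 67, 66]
-5 [69, 68, 72, 71, 73, 69, 68, 66, 65, 70, 84, 101, 111, 110, 104, 102, 100, 101, 103, 105, 108, 106, 103, 97, 92, 100, 108, 114, 107, 91, 70, 60, 69, 76, 75]
5 [70, 68, 71, 71, 71, 71, 73, 71, 74, 69, 78, 101, 109, 111, 103, 100, 103, 104, 103, 105, 105, 104, 100, 94, 89, 92, 105, 110, 108, 92, 70, 56, 60, 67, 70]
15 [64, 68, 67, 71, 75, 74, 73, 72, 66, 68, 84, 100, 109, 110, 104, 97, 98, 105, 127, 135, 131, 124, 111, 98, 83, 91, 104, 108, 104, 93, 74, 65, 67, 69, 67]
```

The beam axis runs at 51.5° with its centre at (0.474,0.177). The red knob is at beam x = −55 mm, y ≈ 0, and the yellow at +25 mm, y ≈ 0, so it is fully folded. Next I grip the beam.

```bash
python3 -c "
from h import *
delta([.4715,.1745,.11],np.radians(141.5))"
```

```text
shift cm [-12.4   -1.11   3.51] turn [ -0.    0.1 -31.4]
shift cm [-12.4   -1.11   3.51] turn [1.000e-01 0.000e+00 1.486e+02]
```

Emit:
move_arm([
  [-3,-0.3,0,0,0,-8,0.5],
  [-6,-0.5,1,0,0,-16,0.5],
  [-9,-0.8,2,0,0,-24,0.5],
  [-12,-1.1,3,0,0,-31.4,0.5],
  [-12.4,-1.1,3.5,0,0,-31.4,0.5],
  [-12.4,-1.1,3.5,0,0,-31.4,0.5],
  [-12.4,-1.1,3.5,0,0,-31.4,0.5],
])

```text
t: 19.55
ee_pos: [0.4716, 0.1741, 0.1086]
orientation: [1.36, -2.83, -0.001]
wrist_force: [-0.2, 0.4, 0.1]
gripper_width: 0.064
finger_force: 0.0
```

```bash
python3 -c "
from h import *
delta([.4715,.1745,.0145],np.radians(141.5))
import look;look.look('p')"
```

```text
shift cm [-0.04  0.02  9.41] turn [ 0.1 -0.1 -0.2]
shift cm [-0.04  0.02  9.41] turn [-2.000e-01 -1.000e-01  1.798e+02]
19.55 [0.4716 0.1741 0.1086] [ 0.27  0.34  1.82 -0.    0.99 -2.2 ]
red side [144.5 195.1] 15 [0.7827 0.4049]
red side [299.4 188.2] 14 [0.4403 0.1344]
yel side [273.8 193.6] 25 [0.4871 0.1993]
yel side [303.9 196.1] 8 [0.4108 0.1642]
stripe side [273.8 193.6] 25 [0.5061 0.166 ]
stripe side [303.9 196.1] 8 [0.4263 0.1293]
```

Emit:
move_arm([
  [0,0,3,0,0,0,0.5],
  [0,0,6,0,0,0,0.5],
  [0,0,8.3,0,0,0,0.5],
  [0,0,9.2,0,0,0,0.5],
  [0,0,9.4,0,0,0,0.5],
  [0,0,9.4,0,0,0,-1],
  [0,0,9.4,0,0,0,-1],
  [0,0,9.4,0,0,0,-1],
  [0,0,9.4,0,0,0,-1],
  [0,0,9.4,0,0,0,-1],
], squeeze=70)

```text
t: 20.65
ee_pos: [0.4729, 0.175, 0.0167]
orientation: [-1.361, 2.829, 0.0]
wrist_force: [-2.7, 1.5, 7.3]
gripper_width: 0.0383
finger_force: 72.1
```

Emit:
move_arm([
  [0,0,-0.7,0,0,0,-1],
  [0,0,-1.5,0,0,0,-1],
  [0,0,-3,0,0,0,-1],
  [0,0,-5,0,0,0,-1],
  [0,0,-7,0,0,0,-1],
  [0,0,-8,0,0,0,-1],
  [0,0,-8,0,0,0,-1],
  [0,0,-8,0,0,0,-1],
], squeeze=90)

```text
t: 21.45
ee_pos: [0.4719, 0.1744, 0.0949]
orientation: [1.362, -2.83, -0.0]
wrist_force: [-0.1, -0.3, -8.0]
gripper_width: 0.0383
finger_force: 92.8
```

```bash
python3 -c "
from h import *
o=get_obs();print(o['wrist_force'],o['wrist_torque'])
import look;look.look('q',h=.079)
t=imaging.grab_frame('top')
# cradle refine
m=cv2.inRange(cv2.cvtColor(t,cv2.COLOR_RGB2HSV)[180:265,285:345],(3,110,100),(20,255,255))
k=np.argwhere(m)[:,::-1].astype(np.float32)+[285,180];h=cv2.convexHull(k);r=cv2.minAreaRect(k);print(len(k),r)
P=[onz('top',*p,.021) for p in cv2.boxPoints(r)];print(np.round(P,4),np.mean(P,0))
for i in range(4): d=P[(i+1)%4]-P[i];print(np.hypot(*d[:2]),np.degrees(np.arctan2(d[1],d[0])))
"
```

```text
[-0.07916684 -0.34637155 -8.04624267] [-0.05390523  0.00095209  0.00244377]
21.45 [0.4719 0.1744 0.0949] [ 0.27  0.36  1.83 -0.    0.95 -2.2 ]
red side [144.7 194.3] 17 [0.6939 0.469 ]
red side [301.7 164.7] 6 [0.4448 0.122 ]
yel side [275.4 169.3] 33 [0.4925 0.1857]
yel side [306.2 173.2] 6 [0.4128 0.158 ]
stripe side [275.4 169.3] 33 [0.5145 0.1469]
stripe side [306.2 173.2] 6 [0.4307 0.1178]Traceback (most recent call last):
  File "<string>", line 8, in <module>
    k=np.argwhere(m)[:,::-1].astype(np.float32)+[285,180];h=cv2.convexHull(k);r=cv2.minAreaRect(k);print(len(k),r)
                                                            ~~~~~~~~~~~~~~^^^
cv2.error: OpenCV(4.12.0) /io/opencv/modules/imgproc/src/convhull.cpp:143: error: (-215:Assertion failed) total >= 0 && (depth == CV_32F || depth == CV_32S) in function 'convexHull'
```

Run:
```python
from h import *
from prof import prof
t=cv2.imread('pics/top0.png')[...,::-1].copy()
m=cv2.inRange(cv2.cvtColor(t,cv2.COLOR_RGB2HSV),np.array((3,110,90)),np.array((22,255,255)));m[:180]=0;m[265:]=0;m[:,:285]=0;m[:,345:]=0
k=np.argwhere(m)[:,::-1].astype(np.float32);r=cv2.minAreaRect(k);print(r)
P=[onz('top',*p,.021) for p in cv2.boxPoints(r)];print(np.round(np.mean(P,0),4))
for i in range(2): d=P[i+1]-P[i];print(np.hypot(*d[:2]),np.degrees(np.arctan2(d[1],d[0])))
g=np.repeat(m[...,None],3,2)
print('mask rows, y from -42 step 3');prof(g,(.4696,.0486),7.6,z=.021,xs=(-75,-60,-45,-20,0,20,45,60,75),ys=range(-42,43,3))
print('gray');prof(t,(.4696,.0486),7.6,z=.021,xs=(-75,-60,60,75),ys=range(-42,43,3))
print('along');prof(t,(.4696,.0486),97.6,z=.021,xs=(-10,10),ys=range(-99,100,3))
```

```text
((311.3483581542969, 223.2318115234375), (64.7686996459961, 24.114526748657227), 82.01067352294922)
[0.4694 0.0483 0.021 ]
0.0645238998155284 -81.58374314916414
0.17170208603096532 -172.12737252698378
mask rows, y from -42 step 3
-75 [0, 0, 0, 175, 255, 255, 255, 255, 255, 255, 255, 255, 255, 255, 255, 255, 255, 255, 255, 255, 255, 255, 255, 255, 191, 0, 0, 0, 0]
-60 [0, 0, 0, 104, 255, 255, 255, 255, 255, 255, 255, 255, 255, 255, 255, 255, 255, 255, 255, 255, 255, 255, 255, 255, 255, 0, 0, 0, 0]
-45 [0, 0, 0, 17, 161, 255, 255, 255, 255, 255, 255, 255, 255, 255, 255, 255, 255, 255, 255, 255, 255, 255, 255, 255, 255, 39, 0, 0, 0]
-20 [0, 0, 0, 0, 151, 255, 255, 255, 255, 255, 255, 255, 255, 255, 255, 255, 255, 255, 255, 255, 255, 255, 255, 255, 255, 0, 0, 0, 0]
0 [0, 0, 0, 0, 159, 255, 255, 255, 255, 255, 255, 255, 255, 255, 255, 255, 255, 255, 255, 255, 255, 255, 255, 255, 255, 0, 0, 0, 0]
20 [0, 0, 0, 0, 159, 255, 255, 255, 255, 255, 255, 255, 255, 255, 255, 255, 255, 255, 255, 255, 255, 255, 255, 255, 255, 0, 0, 0, 0]
45 [0, 0, 0, 0, 223, 255, 255, 255, 255, 255, 255, 255, 255, 25
[... 924 characters left out ...]
 187, 193, 190]
along
-10 [188, 191, 192, 190, 160, 144, 137, 151, 155, 154, 154, 154, 153, 155, 153, 156, 155, 154, 153, 153, 154, 154, 151, 152, 153, 153, 154, 154, 154, 152, 152, 152, 153, 153, 151, 153, 153, 150, 151, 152, 152, 152, 150, 151, 152, 151, 153, 154, 153, 153, 151, 151, 151, 150, 151, 150, 152, 152, 152, 138, 136, 143, 148, 186, 192, 189, 191]
10 [189, 190, 191, 192, 164, 147, 130, 152, 157, 155, 155, 156, 156, 154, 156, 155, 154, 155, 154, 155, 153, 153, 153, 153, 152, 154, 154, 154, 154, 154, 153, 153, 153, 154, 153, 152, 152, 154, 153, 154, 154, 153, 153, 151, 151, 151, 153, 152, 151, 152, 152, 153, 151, 153, 153, 153, 152, 152, 152, 132, 131, 147, 164, 187, 192, 189, 189]
```

```bash
python3 -c "
from h import *
o=get_obs();T=o['ee_pos'][:2];u=np.array([np.cos(np.radians(51.4)),np.sin(np.radians(51.4))])
for z in(.136,.140,.144):
  y=onz('side',275.4,169.3,z)[:2];r=onz('side',301.7,164.7,z)[:2]
  print(z,y,r,(y-T)@u-.025,(r-T)@u+.055,(y-T)@[-u[1],u[0]],(r-T)@[-u[1],u[0]])
delta([.466,.0471,.0949],np.radians(97.7))"
```

```text
0.136 [0.48903697 0.19190003] [0.4414865  0.12884142] -0.00015308068593075305 0.0008995528309937509 -0.002809752618882077 -0.004989071173756969
0.14 [0.48550893 0.19810942] [0.43835958 0.13558274] 0.0024986153241010473 0.004217210933733437 0.0038213931548305813 0.0016604582853163843
0.144 [0.4819809  0.20431882] [0.43523265 0.14232407] 0.005150311334132851 0.007534869036473088 0.010452538928543241 0.008309987744389782
shift cm [10.27 -7.51 -0.06] turn [ 0.  -0.1 43.7]
shift cm [10.27 -7.51 -0.06] turn [   0.2    0.  -136.3]
```

The beam position in the grip is confirmed (TCP at beam x ≈ −2.5 mm). Moving above the cradle.

Emit:
move_arm([
  [1.2,-0.9,0,0,0,5,-1],
  [3,-2.2,0,0,0,12,-1],
  [5,-3.7,0,0,0,20,-1],
  [7,-5.1,0,0,0,28,-1],
  [9,-6.6,0,0,0,36,-1],
  [10,-7.3,0,0,0,41,-1],
  [10.25,-7.5,0,0,0,43.7,-1],
  [10.25,-7.5,0,0,0,43.7,-1],
  [10.25,-7.5,0,0,0,43.7,-1],
])

```text
t: 22.5
ee_pos: [0.4668, 0.0477, 0.0948]
orientation: [0.213, -3.133, -0.0]
wrist_force: [-0.1, -0.3, -7.3]
gripper_width: 0.0382
finger_force: 92.6
```

```bash
python3 -c "
from h import *
o=get_obs();T=o['ee_pos'];print(T,o['wrist_force'])
delta([.4665,.0472,.0167],np.radians(97.7))
s=imaging.grab_frame('side');u=np.array([np.cos(np.radians(7.7)),np.sin(np.radians(7.7))])
for nm,lo,hi in(('red',(165,100,60),(180,255,255)),('yel',(20,90,90),(35,255,255))):
  for c,a,r in blobs(s,lo,hi,(270,130,345,200),5)[:4]:
    p=onz('side',*c,T[2]-.0077+.051)[:2]; q=onz('side',*c,T[2]-.0077+.028)[:2];print(nm,np.round(c,1),a,np.round([(p-T[:2])@u,(p-T[:2])@[-u[1],u[0]],(q-T[:2])@u,(q-T[:2])@[-u[1],u[0]]],4))"
```

```text
[0.46677908 0.0477148  0.09475632] [-0.14747256 -0.32286835 -7.32864466]
shift cm [ 0.03 -0.05  7.81] turn [ 0.  -0.1  0.1]
shift cm [ 0.03 -0.05  7.81] turn [ 1.000e-01  0.000e+00 -1.799e+02]
yel [296.1 147.9] 8 [ 0.0353 -0.0059  0.0503 -0.0513]
yel [327. 163.] 7 [-0.0756  0.047  -0.0659  0.0042]
```

Emit:
move_arm([
  [0,-0.05,2,0,0,0,-1],
  [0,-0.05,4,0,0,0,-1],
  [0,-0.05,5.5,0,0,0,-1],
  [0,-0.05,6.4,0,0,0,-1],
  [0,-0.05,6.9,0,0,0,-1],
  [0,-0.05,7.2,0,0,0,-1],
  [0,-0.05,7.2,0,0,0,-1],
  [0,-0.05,7.2,0,0,0,-1],
])

```text
t: 23.35
ee_pos: [0.4677, 0.0472, 0.0237]
orientation: [-0.211, 3.133, -0.0]
wrist_force: [0.1, -0.6, -7.7]
gripper_width: 0.0382
finger_force: 92.5
```

Emit:
move_arm([
  [0,0,0.1,0,0,0,-1],
  [0,0,0.2,0,0,0,-1],
  [0,0,0.3,0,0,0,-1],
  [0,0,0.4,0,0,0,-1],
  [0,0,0.5,0,0,0,-1],
  [0,0,0.5,0,0,0,-1],
  [0,0,0.5,0,0,0,-1],
])

```text
t: 24.05
ee_pos: [0.4672, 0.0472, 0.0182]
orientation: [0.211, -3.134, -0.0]
wrist_force: [-0.3, -0.7, -8.2]
gripper_width: 0.0382
finger_force: 92.5
```

Emit:
move_arm([
  [0,0,0.05,0,0,0,-1],
  [0,0,0.1,0,0,0,-1],
  [0,0,0.15,0,0,0,-1],
  [0,0,0.15,0,0,0,-1],
  [0,0,0.15,0,0,0,-1],
])

```text
t: 24.55
ee_pos: [0.4672, 0.0472, 0.0169]
orientation: [-0.211, 3.134, 0.0]
wrist_force: [-0.8, 0.4, -4.6]
gripper_width: 0.0384
finger_force: 92.8
```

Emit:
move_arm([
  [0,0,0.05,0,0,0,-1],
  [0,0,0.08,0,0,0,-1],
  [0,0,0.08,0,0,0,-1],
])

```text
t: 24.85
ee_pos: [0.4672, 0.0472, 0.0168]
orientation: [-0.211, 3.134, -0.0]
wrist_force: [-2.6, -0.9, 4.6]
gripper_width: 0.0381
finger_force: 94.4
```

Seated at the expected height (TCP 0.0168). Opening slowly, then rising straight up and clear.

Emit:
move_arm([
  [0,0,0,0,0,0,0],
  [0,0,0,0,0,0,0.3],
  [0,0,0,0,0,0,0.3],
  [0,0,-1,0,0,0,0.3],
  [0,0,-3,0,0,0,0.3],
  [0,0,-6,0,0,0,0.3],
  [0,0,-10,0,0,0,0.3],
  [0,0,-14,0,0,0,0.3],
  [0,0,-18,0,0,0,0.3],
  [0,0,-20,0,0,0,0.3],
], squeeze=20)

```text
t: 25.85
ee_pos: [0.4689, 0.0472, 0.2205]
orientation: [-0.211, 3.128, -0.001]
wrist_force: [0.2, -0.1, -0.0]
gripper_width: 0.0556
finger_force: 0.0
```

Emit:
move_arm([
  [3,4,0,0,0,0,0.3],
  [5,8,0,0,0,0,0.3],
  [6,12,0,0,0,0,0.3],
  [6,16,0,0,0,0,0.3],
  [6,20,0,0,0,0,0.3],
  [6,24,0,0,0,0,0.3],
  [6,28,0,0,0,0,0.3],
  [6,28,0,0,0,0,0.3],
  [6,28,0,0,0,0,0.3],
])

```text
t: 26.75
ee_pos: [0.3696, 0.317, 0.2163]
orientation: [-0.215, 3.134, -0.001]
wrist_force: [0.5, -0.4, 0.3]
gripper_width: 0.0557
finger_force: 0.0
```

Run:
```python
from h import *
from prof import prof
o=get_obs();print(o['t'],o['ee_pos'],o['wrist_force'])
t=imaging.grab_frame('top');s=imaging.grab_frame('side');cv2.imwrite('pics/zt.png',t[...,::-1]);cv2.imwrite('pics/zs.png',s[...,::-1])
C=np.array([.469,.0475]);u=np.array([np.cos(np.radians(7.7)),np.sin(np.radians(7.7))]);n=np.array([-u[1],u[0]])
for nm,n_,f,b in(('t','top',t,(285,185,345,262)),('s','side',s,(265,160,350,210))):
  for col,lo,hi,z in(('red',(165,100,60),(180,255,255),.062),('red',(0,170,60),(2,255,255),.062),('yelk',(20,90,90),(35,255,255),.062),('stripe',(20,90,90),(35,255,255),.037)):
    for c,a,r in blobs(f,lo,hi,b,5)[:4]:
      p=onz(n_,*c,z)[:2]-C;print(nm,col,np.round(c,1),a,np.round([p@u*1000,p@n*1000],1))
prof(t,C,7.7,z=.037,xs=(-45,-30,-15,0,15,40),ys=range(-34,35,2))
# neighbours vs start
t0=cv2.imread('pics/top0.png')[...,::-1].copy()
for nm,lo,hi,b in(('spool',(95,120,80),(120,255,255),(245,140,275,170)),('charger',(0,0,150),(180,60,255),(183,188,203,206)),('loupe',(0,0,0),(180,255,50),(128,205,152,228)),('bottle',(0,60,30),(18,255,150),(308,143,330,165)),('adapter',(105,150,80),(125,255,255),(352,230,375,250))):
  print(nm,[np.round(blobs(f,lo,hi,b,5)[0][0],1).tolist() if blobs(f,lo,hi,b,5) else None for f in(t0,t)])
```

```text
26.75 [0.36964407 0.31696537 0.21628576] [ 0.50048349 -0.38435877  0.31085694]
t yelk [313.2 214.1] 26 [24.6 -1.5]
t yelk [315.8 248.6] 17 [-63.4   4. ]
t stripe [313.2 214.1] 26 [24.  -5.2]
t stripe [315.8 248.6] 17 [-66.2   0.4]
s yelk [297.2 171.5] 20 [22.1  1. ]
s yelk [324.2 185.1] 12 [-76.3  42.1]
s stripe [297.2 171.5] 20 [ 35.7 -41.2]
s stripe [324.2 185.1] 12 [-67.1   1.8]
-45 [142, 183, 186, 170, 153, 147, 143, 129, 117, 109, 108, 104, 102, 101, 103, 103, 105, 109, 107, 100, 96, 99, 115, 116, 115, 111, 103, 81, 88, 111, 143, 157, 159, 149, 136]
-30 [185, 198, 193, 179, 161, 158, 149, 134, 116, 114, 114, 113, 110, 107, 108, 109, 110, 108, 109, 102, 94, 98, 108, 113, 115, 115, 102, 87, 91, 131, 155, 161, 161, 160, 149]
-15 [198, 196, 185, 171, 161, 160, 154, 141, 123, 115, 113, 113, 109, 108, 109, 110, 103, 100, 101, 102, 95, 99, 107, 116, 118, 113, 100, 87, 82, 120, 149, 163, 163, 160, 151]
0 [199, 191, 176, 155, 156, 158, 155, 144, 120, 111, 113, 113, 111, 111, 112, 112, 108, 104, 101, 101, 91, 92, 102, 118, 118, 115, 104, 86, 90, 119, 148, 163, 162, 159, 154]
15 [198, 195, 184, 168, 160, 159, 162, 147, 128, 112, 103, 107, 115, 124, 127, 130, 127, 118, 104, 98, 90, 87, 95, 114, 118, 114, 105, 83, 89, 115, 147, 159, 162, 157, 148]
40 [198, 194, 184, 168, 163, 162, 158, 146, 124, 113, 111, 114, 153, 182, 196, 194, 198, 186, 174, 174, 185, 165, 135, 112, 115, 115, 104, 83, 80, 104, 133, 156, 163, 161, 160]
spool [[260.5, 153.8], [260.5, 153.8]]
charger [[192.5, 195.9], [192.5, 196.0]]
loupe [None, None]
bottle [[318.0, 153.8], [318.0, 153.7]]
adapter [None, None]
```

In the cradle: the stripe is at x = −66 mm on the centreline, and the yellow knob is where it should be when folded. The beam edges are parallel to the cradle along their whole length. The spool, charger and bottle haven't moved. Handing in.

```bash
python3 -c "
from cell import ctrl
print(ctrl.job_done())"
```

```text
the job is handed in; nothing more can be done
None
```

The helper arm was set on the pad, folded fully from the tip inwards, and laid in the orange cradle; I handed the job in at about 27 s, with no verdict shown. The final check put the folded arm on the cradle's centreline and the spool, charger and bottle where they started, but the loupe, adapter and mug positions were not measured, and the beam turned about 8° on the pad while folding.

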